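Start the seedling mist bench from its controller

TASK

Start the misting from the controller on the bench: with a fingertip, lightly press down the raised rear half of the wide rocker (water valve) first, then the narrow rocker next to it, below the round gauge (pump), and last the round rocker (mist line), so that the pump never runs without water nor the mist line without the pump. Only press the switches: do not push hard, shift or lift the controller, leave the other narrow rocker (heating mat) off, and leave everything else where it stands. Finish with the hand clear.

Things in the scene. Friction and masses are not known exactly. Their poses are not given: they have to be found in the camera images.
- mist_unit: mist controller: loose grey sloping-desk box, about 2.4 kg, 210 mm deep (its x, to the rear), 320 wide (its y, to the left seen from the robot), origin at its underside centre, z up. The panel slopes 10 deg: 50 mm high at the front edge (x -105), 76 at x +45; then a flat ledge 76 high. Four black rockers in a row along y, centred 45 mm up the panel: y +105 round, +38 and -24 narrow, -100 wide.
- water_spot (a point): tap point on the WATER-VALVE switch, 18 mm from its axis towards the rear, on its raised rear half, about 12 mm above the panel while off; pressed down along the panel's normal, it travels 5 mm to fully on. It moves with the rocker; x up the panel, z out of it (when off). Gauge and timer window stand up to 9 mm proud, 25 mm or more behind the spots.
- water (a joint): the WATER-VALVE switch: the one wide rocker, 52 mm wide (along the unit's y) and 50 mm long, the rightmost in the row of four. 0 rad is off (rear half raised), 0.28 is on (rear half down). It rocks about an axis along the unit's y: about 2 N at the spot moves it to its stop, where its soft gasket gives 4 mm from 5 to 13 N; it stays where it is left.
- pump_spot (a point): tap point on the PUMP switch, 18 mm from its axis towards the rear, on its raised rear half, about 12 mm above the panel while off; pressed down along the panel's normal, it travels 5 mm to fully on. It moves with the rocker; x up the panel, z out of it (when off). Gauge and timer window stand up to 9 mm proud, 25 mm or more behind the spots.
- pump (a joint): the PUMP switch: a narrow rocker, 24 mm wide and 50 mm long, second from the right (between the wide rocker and the other narrow one), right below the round pressure gauge. 0 rad is off (rear half raised), 0.28 is on (rear half down). It rocks about an axis along the unit's y: about 2 N at the spot moves it to its stop, where its soft gasket gives 4 mm from 5 to 13 N; it stays where it is left.
- mist_spot (a point): tap point on the MIST-LINE switch, 14 mm from its axis towards the rear, on its raised rear half, about 10 mm above the panel while off; pressed down along the panel's normal, it travels 4 mm to fully on. It moves with the rocker; x up the panel, z out of it (when off). Gauge and timer window stand up to 9 mm proud, 25 mm or more behind the spots.
- mist (a joint): the MIST-LINE switch: the one round rocker, a 42 mm disc, leftmost in the row, below the timer window. 0 rad is off (rear half raised), 0.28 is on (rear half down). It rocks about an axis along the unit's y: about 2 N at the spot moves it to its stop, where its soft gasket gives 4 mm from 5 to 13 N; it stays where it is left.
- heat_spot (a point): tap point on the HEATING-MAT switch, not part of this job, 18 mm from its axis towards the rear, on its raised rear half, about 12 mm above the panel while off; pressed down along the panel's normal, it travels 5 mm to fully on. It moves with the rocker; x up the panel, z out of it (when off). Gauge and timer window stand up to 9 mm proud, 25 mm or more behind the spots.
- heat (a joint): the HEATING-MAT switch, not part of this job: the other narrow rocker, 24 mm wide and 50 mm long, second from the left. 0 rad is off (rear half raised), 0.28 is on (rear half down). It rocks about an axis along the unit's y: about 2 N at the spot moves it to its stop, where its soft gasket gives 4 mm from 5 to 13 N; it stays where it is left.
- tin: bystander: small round aluminium seed tin, 46 mm across, 26 mm high, standing on the controller's rear ledge; origin at its underside centre, z up.
- pot: bystander: terracotta pot, 84 mm across, 75 mm high, at the controller's left; origin at its underside centre, z up.
- tube_a: bystander: upright cardboard tube, 47 mm across, 100 mm high, at the controller's right; origin at its underside centre, z up.
- tube_b: bystander: a second such cardboard tube, at the controller's right; origin at its underside centre, z up.
- jar: bystander: glass seed jar with steel cap, 60 mm across, 85 mm high, further to the right; origin at its underside centre, z up.
- scissors: bystander: black-handled scissors lying flat in front of the controller, 155 mm long, 8 mm thick; origin near the pivot, x towards the blades' points, z up.
- tray: bystander: empty grey seed tray, 200 x 130 x 55 mm, further to the left; origin at its underside centre, z up.

How it is judged (in metres and radians):
On the way, in this order (a step that is already met when the one before it is completed fails the run):
1. the water valve is switched on, pump and mist line still off (value of joint water above 0.2 rad and value of joint each of pump, mist below 0.08 rad), for 0.2 s.
2. then the pump is switched on, mist line still off (value of joint each of water, pump above 0.2 rad and value of joint mist below 0.08 rad), for 0.2 s.
3. last the mist line is switched on (value of joint each of water, pump, mist above 0.2 rad), for 0.2 s.
At the end, for the whole second after the job is handed in: water, pump and mist-line rockers on (joints above 0.20 rad), heating mat off (below 0.08 rad), controller at rest, level (within 0.05 rad) and within 15 mm of where it stood, the tin still on its ledge, every bystander within 25 mm of where it stood (all of step 3 and value of joint heat below 0.08 rad and distance of mist_unit from where it was at the start of the episode below 0.015 m and angle between mist_unit's own z axis and vertical below 0.05 rad and height (world z) of tin above 0.07 m and linear speed of mist_unit below 0.01 m/s and distance of each of tin, pot, tube_a, tube_b, jar, scissors, tray from where it was at the start of the episode below 0.025 m); the robot touches nothing.
It fails at once if the pump is switched on without water, or the mist line without the pump ((value of joint pump above 0.14 rad and value of joint water below 0.14 rad) or (value of joint mist above 0.14 rad and value of joint pump below 0.14 rad)).
It fails at once if the heating mat is switched on (value of joint heat above 0.14 rad).
It fails at once if the controller is pressed hard (over 25 N) (contact force between any of the fingers, the arm and mist_unit above 25 N).
It fails at once if the controller is shoved over 15 mm, lifted or tipped (distance of mist_unit from where it was at the start of the episode above 0.015 m or height (world z) of mist_unit above 0.008 m or angle between mist_unit's own z axis and vertical above 0.08 rad).
It fails at once if a bystander is moved over 25 mm or lifted (distance of any of tin, pot, tube_a, tube_b, jar, scissors, tray from where it was at the start of the episode above 0.025 m).
It also fails if it takes over 50 s, if anything falls off the work surface, if the arm or the gripper's body presses on something with over 40 N, if the wrist force passes 120 N, or if a joint passes its speed limit or range.

ROBOT

A 6-joint arm with a two-finger parallel gripper is mounted at the origin on the work surface. World frame = base frame: x ahead of the robot, y to its left, z up, the work surface at z = 0. Lengths are in m, angles in degrees, forces in N, time in s.
With the tool pointing down it reaches from about 0.35 to 0.875 m from the base axis. Payload 4.2 kg.
Tool frame: the origin (TCP) lies on the centre line of the jaws, within the pads' length; the fingertips stand 19 mm ahead of it and the grasp point (between the pads) is the TCP; x points along the fingers, y is the direction in which the jaws open and shut, and the axes are right-handed (so a half turn about x gives the same grasp; the last joint's range is limited). The gripper opens to 87 mm and grips with 3 to 60 N. Pads are 19 mm wide; open, the fingers measure 117 mm over their backs; the gripper's body (75 mm by 190 mm) begins 51 mm behind the grasp point.
Start: joints at [86.723, 22.042, 0.453, 0, -68.411, -14.817], TCP at [0.194, 0.594, 0.242] pointing down, gripper open.
Joint ranges: [-179.83, 179.83], [-69.29, 118.12], [-61.27, 80.66], [-181.25, 117.63], [-171.15, -9.14], [-177.46, 177.46]. Speed limits (degrees/s): [159.86, 159.86, 180, 180, 180, 180].

INTERFACE

Orientations are given as a 3x3 rotation matrix whose columns are the frame's x, y, z axes.
In Python, from station import r, viewer, job, spotter gives the robot as it stands.
- The arm moves only by the tool play_rows, never from a script. Its argument "commands" is a list of rows, each an object of numbers: "fingers": the gripper command: -1 is fully open, 1 is shut, values between are in proportion; "tx", "ty", "tz": the shift along the tool's x, y, z normalised to -1 to 1, where 1 is 750 mm; "ax", "ay", "az": the turn, a rotation vector about the tool's x, y, z normalised to -1 to 1, where 1 is pi rad. In form: [{"fingers": .., "tx": .., "ty": .., "tz": .., "ax": .., "ay": .., "az": ..}, ...]. A call has 1 to 5 rows; each row is the pose to reach, as a shift and turn from the pose commanded when the call began, along the tool's axes at that moment, turning the shorter way round; what a row does not reach only later rows make up. A row lasts 1/12 s, in which the tool goes at most 41.7 mm and 7.16 degrees, less where a joint would pass 70% of its speed; a pose out of reach is approached as far as the arm can. A call with a number of a shift or a turn outside -1 to 1 is refused whole. A call with a gripper value outside its range is refused whole. The fingers move at their own pace and stop on an object; the grip force is fixed at half the most. Time passes only in rows, so rows that repeat a pose let the fingers close. It gives the time, the measured TCP pose, the force and the opening at its end, in the units of the state.
- r.sense(): the state, without advancing time (a new reading comes with each control period).
- viewer.capture(name): name is "side" or "top"; returns a dict with "image" (420x560x3 uint8, red, green, blue), "fx", "fy", "cx", "cy" (pixels), "dist" ([k1, k2, p1, p2, k3] as OpenCV has them; the pictures are not rectified), "R" (3x3) and "t" (3): a world point X has camera coordinates R X + t. Camera axes: x right, y down, z forward; pixel columns grow to the right and rows downward; lengths in m; the calibration is good to about 2 mm. A picture is of the moment at which its call begins. There is no depth.
- job.finish_job(): hands the job in, once; it reports no verdict.
Trained networks look in a picture, given as the dict that the camera call returned (one of the last four; its "shot" number tells which), for a name from the list of things; names that differ only in an ending like _2 or _b are one class to them, and where a whole thing is asked for, a point or a joint stands for the part that bears it (a point fixed in the world has none). Each returns a list of dicts, best first, with "score" (0 to 1); they miss things now and then, are a little off and sometimes report something else, mostly with a low value. They report only what shows in the picture. A call takes as long as a camera call.
- spotter.find_in(name, picture): "uv" ([column, row] in pixels, amid what is visible of it).
- spotter.silhouettes(name, picture): "region" (420x560 bool, what is visible of it) and "uv" ([column, row] in pixels, amid what is visible of it).
The state is a dict: "time_s": time; "joints": joint angles; "joint_velocities": joint speeds; "effort": joint torques, N m; "tcp_pos": TCP position; "ee_rot": TCP orientation; "wrist_force": force on the tool from outside, world axes, zero at the start; "moment": the same for the moment, N m; "gripper_width": opening from 0.0 (shut) to 1.0 (fully open).
Only numpy, scipy, OpenCV 4.12 (cv2) and the standard library are available. Lean on these libraries where they do the work, as an engineer would, in place of code of your own. Each camera call takes 0.05 s, during which the arm holds its last target. There are 200 camera calls.

## Working session

There is one attempt and no reset: what is moved stays moved. The work goes in short steps, Python scripts to look and compute and a tool call to move; the robot and the scene stay as the last step left them, time stands still between calls to the robot, and variables do not carry over. Pictures are saved under pics/ and viewed, about 8 in all and at most 12, crops included, and the job is handed in when it is done.

Besides the shell and the picture viewer there is one more tool, called as a command line: name --argument value ..., lists and objects as JSON in quotes. play_rows: Moves the arm, as the interface text tells. Its arguments: {"type":"object","properties":{"commands":{"type":"array"}},"required":["commands"]}

```bash
mkdir -p pics
python3 - <<'E'
from station import r, viewer, job, spotter
import cv2,numpy as np,pickle
P={}
for n in("side","top"):
    p=viewer.capture(n);P[n]=p
    cv2.imwrite(f"pics/{n}0.png",p["image"][:,:,::-1])
    print(n,p["fx"],p["cx"],p["cy"],p["dist"],(-p["R"].T@p["t"]).round(3))
    for k in("mist_unit","water_spot","pump_spot","mist_spot","heat_spot","tin","tube_a"):
        print(k,[(np.round(d["uv"],1),round(d["score"],2)) for d in spotter.find_in(k,p)[:3]])
pickle.dump(P,open("p0.pkl","wb"))
s=r.sense();print(s["time_s"],s["tcp_pos"],s["ee_rot"],s["wrist_force"])
E
```

```text
side 424.73149806355 278.98067048317364 213.18888845361693 [-0.00240875  0.          0.          0.          0.        ] [ 0.114 -1.14   0.856]
mist_unit [(array([248.6, 214.2]), 0.56)]
water_spot [(array([242. , 221.9]), 0.59)]
pump_spot [(array([242.4, 211.4]), 0.42)]
mist_spot [(array([226.4, 199.9]), 0.42)]
heat_spot [(array([232.3, 204.8]), 0.53)]
tin [(array([262.7, 188.5]), 0.61), (array([195.6, 171.5]), 0.58)]
tube_a [(array([292.5, 235.5]), 0.75), (array([263.1, 249.5]), 0.66)]
top 454.5427940340279 282.2072701644017 204.36171369238826 [-0.10664707  0.          0.          0.          0.        ] [0.312 0.016 1.377]
mist_unit [(array([242. , 218.2]), 0.85)]
water_spot [(array([279. , 237.7]), 0.67)]
pump_spot [(array([249.4, 237.5]), 0.57), (array([ 95.5, 253.8]), 0.31)]
mist_spot [(array([204.5, 237.7]), 0.6)]
heat_spot [(array([228.8, 239.8]), 0.55)]
tin [(array([210.4, 185.5]), 0.76), (array([320.5, 230. ]), 0.49), (array([255.5, 280.7]), 0.34)]
tube_a [(array([227.3, 237.8]), 0.72), (array([308.7, 185.5]), 0.71), (array([323.8, 231.9]), 0.45)]
0.8 [0.19406717 0.59407426 0.24156004] [[-7.80683552e-06 -3.10559344e-01 -9.50553993e-01]
 [ 9.70999105e-06 -9.50553993e-01  3.10559344e-01]
 [-1.00000000e+00 -6.80538504e-06  1.04363471e-05]] [-0.79017531  0.35001573  0.34952082]
```

Run:
```python
import cv2
a=cv2.imread("pics/top0.png")[130:310,130:370];cv2.imwrite("pics/top0c.png",cv2.resize(a,None,fx=3.3,fy=3.3,interpolation=cv2.INTER_CUBIC))
a=cv2.imread("pics/side0.png")[140:290,150:350];cv2.imwrite("pics/side0c.png",cv2.resize(a,None,fx=4,fy=4,interpolation=cv2.INTER_CUBIC))
```

```text
(no output)
```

View pics/top0c.png

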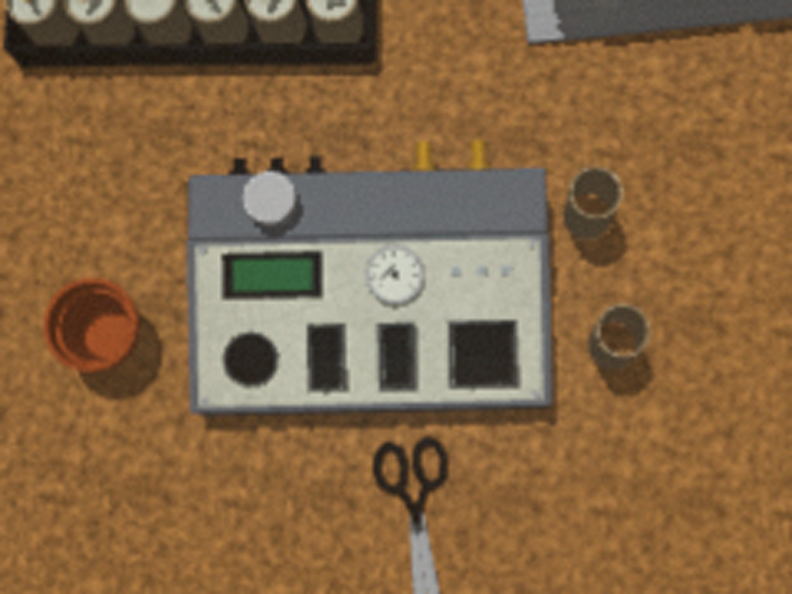

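View pics/side0c.png

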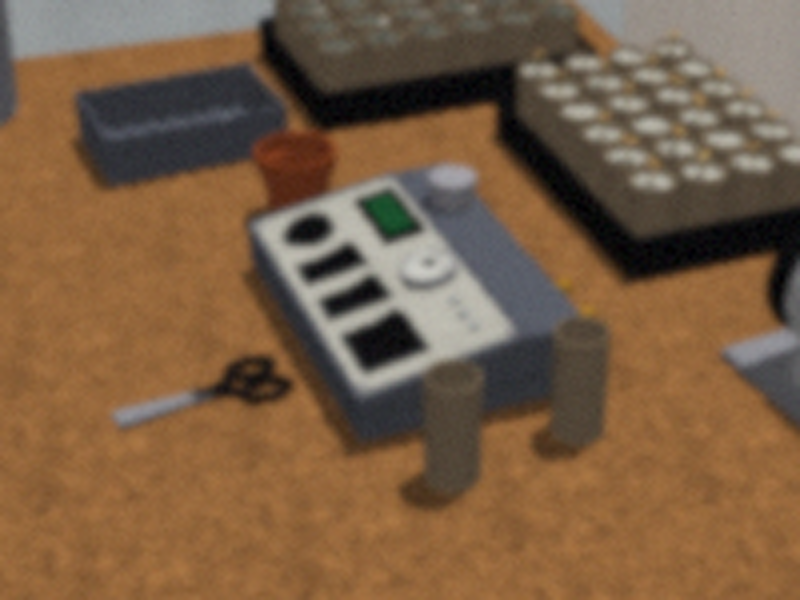

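Both crops show the controller with four rockers. From left to right, top-crop pixels: round (250,359), heat (327,357), pump (397,356) below the gauge, wide (484,354). Two tubes stand to the right and the scissors in front. Next I fit the unit's pose to both views.

```bash
cat > h.py <<'E'
import numpy as np,cv2,pickle
from scipy.optimize import least_squares
c,s=np.cos(np.radians(10)),np.sin(np.radians(10))
def proj(p,X):
    K=np.array([[p["fx"],0,p["cx"]],[0,p["fy"],p["cy"]],[0,0,1]])
    return cv2.projectPoints(np.asarray(X,float).reshape(-1,1,3),cv2.Rodrigues(p["R"])[0],p["t"],K,np.array(p["dist"]))[0][:,0]
def T(q,X):
    a=q[3];R=np.array([[np.cos(a),-np.sin(a),0],[np.sin(a),np.cos(a),0],[0,0,1]])
    return np.asarray(X)@R.T+q[:3]
def panel(u,n,y): # u up the panel from front edge, n above panel
    return [-.105+u*c-n*s,y,.050+u*s+n*c]
E
python3 - <<'E'
from h import *
P=pickle.load(open("p0.pkl","rb"))
rk=[panel(.045,.007,y) for y in(.105,.038,-.024,-.100)]
cor=[[.105,.16,.076],[.105,-.16,.076],[-.105,-.16,.05],[-.105,.16,.05],[.045,.16,.076],[.045,-.16,.076]]
Xt=np.array(cor+rk);ut=np.array([(190,177),(545,171),(550,404),(194,410),(190,240),(547,234),(250,359),(327,357),(397,356),(484,354)])
Xs=np.array([cor[3],cor[5]]+rk);us=np.array([(250,220),(516,330),(310,229),(333,262),(355,295),(385,340)])
ut=130+(ut+.5)/3.3-.5; us=np.array([150,140])+(us+.5)/4-.5
f=lambda q:np.r_[(proj(P["top"],T(q,Xt))-ut).ravel(),(proj(P["side"],T(q,Xs))-us).ravel()]
best=min((least_squares(f,[.3,.1,0,a],loss="soft_l1") for a in(0,1.5,3,-1.5)),key=lambda o:o.cost)
q=best.x;print("pose",q.round(4),np.degrees(q[3]),best.cost);print(f(q).reshape(-1,2).round(1))
np.save("q.npy",q)
for n,y,u,h in(("water",-.1,.063,.012),("pump",-.024,.063,.012),("mist",.105,.059,.010),("heat",.038,.063,.012)):
    print(n,T(q,[panel(u,h,y)]).round(4))
print("tri each rocker:")
for i,n in enumerate(("mist","heat","pump","water")):
    g=lambda X:np.r_[proj(P["top"],X)[0]-ut[6+i],proj(P["side"],X)[0]-us[2+i]]
    o=least_squares(g,T(q,[rk[i]])[0]);print(n,o.x.round(4),T(q,[rk[i]])[0].round(4),g(o.x).round(1))
for n,k in(("tubeA",(622,332)),("tubeB",(596,193))):
    k=130+(np.array(k)+.5)/3.3-.5
    o=least_squares(lambda x:proj(P["top"],[*x,.1])[0]-k,[.3,.1]);print(n,o.x)
E
```

```text
pose [5.192e-01 1.152e-01 2.000e-04 4.120e-02] 2.3605149289076666 8.584570510740974
[[-0.3 -1.6]
 [ 0.8 -1.5]
 [ 0.7  0. ]
 [-1.1  0. ]
 [-0.7 -0.6]
 [ 0.7 -0.6]
 [ 0.1 -0.1]
 [-0.2  0.2]
 [ 0.   0.1]
 [-0.1  0.3]
 [-0.8  0.8]
 [ 2.5  2.2]
 [-0.8 -0.2]
 [-0.9  0. ]
 [-0.8  0.2]
 [-0.9 -0.1]]
water [[0.4783 0.0134 0.073 ]]
pump [[0.4752 0.0893 0.073 ]]
mist [[0.4663 0.2181 0.0703]]
heat [[0.4726 0.1513 0.073 ]]
tri each rocker:
mist [0.4541 0.2177 0.0635] [0.453  0.2175 0.0649] [ 0.1 -0.4 -0.5  0.1]
heat [0.4573 0.1499 0.0649] [0.4558 0.1506 0.0649] [ 0.1 -0.3 -0.4  0.1]
pump [0.4597 0.0884 0.0651] [0.4584 0.0886 0.0649] [ 0.1 -0.3 -0.4  0.1]
water [0.4633 0.0121 0.0644] [0.4615 0.0127 0.0649] [ 0.1 -0.3 -0.4  0.1]
tubeA [ 0.48002007 -0.10567893]
tubeB [ 0.6018173  -0.08207504]
```

```bash
cat >> h.py <<'E'
q=np.load("q.npy")
def rows(target,yaw=np.degrees(q[3])):
    from station import r
    from scipy.spatial.transform import Rotation as Ro
    s=r.sense();R=np.array(s["ee_rot"]);a=np.radians(yaw)
    G=np.array([[0,np.sin(a),-np.cos(a)],[0,-np.cos(a),-np.sin(a)],[-1,0,0]])
    d=R.T@(np.asarray(target)-s["tcp_pos"])/.75;w=Ro.from_matrix(R.T@G).as_rotvec()/np.pi
    print("t",s["time_s"],"tcp",np.round(s["tcp_pos"],4),"t:",d.round(4),"a:",w.round(4),"F",np.round(s["wrist_force"],2),"grip",s["gripper_width"])
def above(n,z):
    u,y=dict(water=(.0575,-.1),pump=(.0575,-.024),mist=(.0525,.105))[n]
    X=T(q,[panel(u,.012,y)])[0];return [X[0],X[1],z]
E
python3 -c "
from h import *
for n in('water','pump','mist'):print(n,np.round(above(n,.16),4))
rows(above('water',.16))"
```

```text
water [0.4729 0.0132 0.16  ]
pump [0.4698 0.0891 0.16  ]
mist [0.4595 0.2178 0.16  ]
t 0.8 tcp [0.1941 0.5941 0.2416] t: [ 0.1087  0.6208 -0.594 ] a: [-0.1136  0.      0.    ] F [-0.79  0.35  0.35] grip 0.9930244339359338
```

play_rows --commands '[{"fingers": 1, "tx": 0, "ty": 0.62, "tz": -0.594, "ax": -0.1136, "ay": 0, "az": 0}, {"fingers": 1, "tx": 0, "ty": 0.62, "tz": -0.594, "ax": -0.1136, "ay": 0, "az": 0}, {"fingers": 1, "tx": 0, "ty": 0.62, "tz": -0.594, "ax": -0.1136, "ay": 0, "az": 0}, {"fingers": 1, "tx": 0, "ty": 0.62, "tz": -0.594, "ax": -0.1136, "ay": 0, "az": 0}, {"fingers": 1, "tx": 0, "ty": 0.62, "tz": -0.594, "ax": -0.1136, "ay": 0, "az": 0}]'

```text
time_s: 1.22
tcp_pos: [0.2848, 0.4045, 0.2417]
ee_rot: [[0.0, 0.042, -0.999], [0.0, -0.999, -0.042], [-1.0, -0.0, -0.0]]
wrist_force: [1.4, 1.0, 0.1]
gripper_width: 0.707
```

```bash
python3 -c "
from h import *
rows(above('water',.16))"
```

```text
t 1.2167 tcp [0.2848 0.4045 0.2417] t: [ 0.1088  0.5319 -0.2286] a: [ 0.0003 -0.0001  0.0001] F [1.44 0.96 0.09] grip 0.7070202748627377
```

play_rows --commands '[{"fingers": 1, "tx": 0, "ty": 0.532, "tz": -0.2286, "ax": 0, "ay": 0, "az": 0}, {"fingers": 1, "tx": 0, "ty": 0.532, "tz": -0.2286, "ax": 0, "ay": 0, "az": 0}, {"fingers": 1, "tx": 0, "ty": 0.532, "tz": -0.2286, "ax": 0, "ay": 0, "az": 0}, {"fingers": 1, "tx": 0, "ty": 0.532, "tz": -0.2286, "ax": 0, "ay": 0, "az": 0}, {"fingers": 1, "tx": 0, "ty": 0.532, "tz": -0.2286, "ax": 0, "ay": 0, "az": 0}]'

```text
time_s: 1.63
tcp_pos: [0.3747, 0.2166, 0.242]
ee_rot: [[0.001, 0.042, -0.999], [0.001, -0.999, -0.042], [-1.0, -0.001, -0.001]]
wrist_force: [1.2, 0.3, 1.1]
gripper_width: 0.324
```

```bash
python3 -c "
from h import *
rows(above('water',.13))"
```

```text
t 1.6333 tcp [0.3747 0.2166 0.242 ] t: [ 0.1493  0.2766 -0.1193] a: [ 0.0002 -0.0003  0.0003] F [1.19 0.25 1.07] grip 0.32379095080540643
```

play_rows --commands '[{"fingers": 1, "tx": 0, "ty": 0.2766, "tz": -0.1193, "ax": 0, "ay": 0, "az": 0}, {"fingers": 1, "tx": 0, "ty": 0.2766, "tz": -0.1193, "ax": 0, "ay": 0, "az": 0}, {"fingers": 1, "tx": 0, "ty": 0.2766, "tz": -0.1193, "ax": 0, "ay": 0, "az": 0}, {"fingers": 1, "tx": 0, "ty": 0.2766, "tz": -0.1193, "ax": 0, "ay": 0, "az": 0}, {"fingers": 1, "tx": 0, "ty": 0.2766, "tz": -0.1193, "ax": 0, "ay": 0, "az": 0}]'

```text
time_s: 2.05
tcp_pos: [0.4652, 0.0287, 0.2421]
ee_rot: [[0.001, 0.041, -0.999], [0.0, -0.999, -0.041], [-1.0, -0.0, -0.001]]
wrist_force: [-0.1, 1.3, -0.7]
gripper_width: 0.017
```

play_rows --commands '[{"fingers": 1, "tx": 0.05, "ty": 0.01, "tz": 0, "ax": 0, "ay": 0, "az": 0}, {"fingers": 1, "tx": 0.1, "ty": 0.01, "tz": 0, "ax": 0, "ay": 0, "az": 0}, {"fingers": 1, "tx": 0.14, "ty": 0.01, "tz": 0, "ax": 0, "ay": 0, "az": 0}, {"fingers": 1, "tx": 0.15, "ty": 0.01, "tz": 0, "ax": 0, "ay": 0, "az": 0}, {"fingers": 1, "tx": 0.15, "ty": 0.01, "tz": 0, "ax": 0, "ay": 0, "az": 0}]'

```text
time_s: 2.47
tcp_pos: [0.4638, 0.0226, 0.1274]
ee_rot: [[-0.005, 0.041, -0.999], [-0.002, -0.999, -0.041], [-1.0, 0.002, 0.005]]
wrist_force: [-0.4, -0.4, 0.7]
gripper_width: 0.005
```

Run:
```python
from h import *
rows(above('water',.105))
from station import viewer
ims=[]
for n,k in(("top",(200,170)),("side",(190,150))):
    p=viewer.capture(n);i=p["image"][:,:,::-1].copy()[k[1]:k[1]+100,k[0]:k[0]+100]
    ims.append(cv2.resize(i,None,fx=4,fy=4,interpolation=cv2.INTER_CUBIC))
cv2.imwrite("pics/w1.png",np.hstack(ims))
```

```text
t 2.4667 tcp [0.4638 0.0226 0.1274] t: [ 0.0298  0.013  -0.0118] a: [-0.0001  0.0016 -0.0006] F [-0.41 -0.36  0.68] grip 0.0046552301521837185
```

View pics/w1.png

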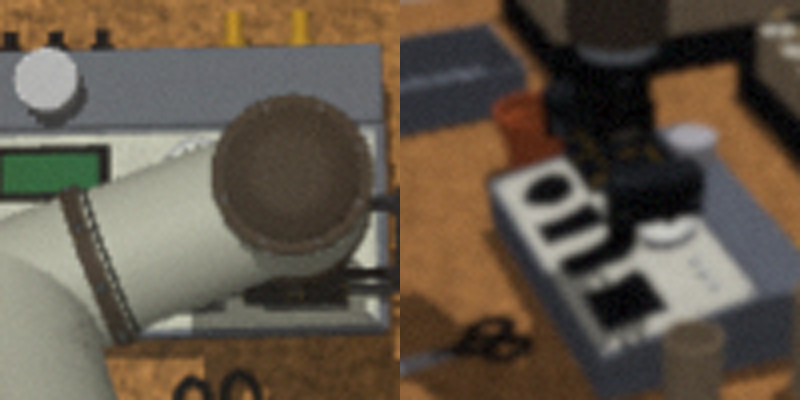

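The top view is blocked by the arm. The side view shows the shut fingers, tip at about (618,240), above the wide and pump area, as expected for 35 mm of height. I'll carry on to a point just above the water spot.

play_rows --commands '[{"fingers": 1, "tx": 0.015, "ty": 0.013, "tz": -0.0118, "ax": 0, "ay": 0.0016, "az": 0}, {"fingers": 1, "tx": 0.03, "ty": 0.013, "tz": -0.0118, "ax": 0, "ay": 0.0016, "az": 0}, {"fingers": 1, "tx": 0.03, "ty": 0.013, "tz": -0.0118, "ax": 0, "ay": 0.0016, "az": 0}, {"fingers": 1, "tx": 0.03, "ty": 0.013, "tz": -0.0118, "ax": 0, "ay": 0.0016, "az": 0}]'

```text
time_s: 2.9
tcp_pos: [0.4752, 0.0144, 0.1081]
ee_rot: [[0.008, 0.042, -0.999], [0.001, -0.999, -0.042], [-1.0, -0.001, -0.008]]
wrist_force: [0.6, 0.5, 1.6]
gripper_width: 0.002
```

Run:
```python
from h import *
rows(above('water',.096))
```

```text
t 2.9 tcp [0.4752 0.0144 0.1081] t: [0.0162 0.0015 0.0033] a: [ 0.0002 -0.0024  0.0002] F [0.58 0.48 1.63] grip 0.001970818253937013
```

play_rows --commands '[{"fingers": 1, "tx": 0, "ty": 0, "tz": 0, "ax": 0, "ay": 0, "az": 0}, {"fingers": 1, "tx": 0, "ty": 0, "tz": 0, "ax": 0, "ay": 0, "az": 0}, {"fingers": 1, "tx": 0, "ty": 0, "tz": 0, "ax": 0, "ay": 0, "az": 0}]'

```text
time_s: 3.15
tcp_pos: [0.4748, 0.0142, 0.1076]
ee_rot: [[0.007, 0.042, -0.999], [0.001, -0.999, -0.042], [-1.0, -0.001, -0.007]]
wrist_force: [1.1, -0.2, 0.1]
gripper_width: 0.0
```

Run:
```python
from h import *
rows(above('water',.096))
```

```text
t 3.15 tcp [0.4748 0.0142 0.1076] t: [0.0155 0.0013 0.0027] a: [ 0.0002 -0.0023  0.0002] F [ 1.1  -0.23  0.14] grip 0.00038832232112868443
```

play_rows --commands '[{"fingers": 1, "tx": 0.006, "ty": 0.001, "tz": 0.0027, "ax": 0, "ay": -0.002, "az": 0}, {"fingers": 1, "tx": 0.012, "ty": 0.001, "tz": 0.0027, "ax": 0, "ay": -0.002, "az": 0}, {"fingers": 1, "tx": 0.014, "ty": 0.001, "tz": 0.0027, "ax": 0, "ay": -0.002, "az": 0}, {"fingers": 1, "tx": 0.014, "ty": 0.001, "tz": 0.0027, "ax": 0, "ay": -0.002, "az": 0}, {"fingers": 1, "tx": 0.014, "ty": 0.001, "tz": 0.0027, "ax": 0, "ay": -0.002, "az": 0}]'

```text
time_s: 3.57
tcp_pos: [0.4722, 0.0129, 0.0958]
ee_rot: [[-0.002, 0.041, -0.999], [-0.0, -0.999, -0.041], [-1.0, 0.0, 0.002]]
wrist_force: [-0.1, -0.5, 0.7]
gripper_width: 0.002
```

play_rows --commands '[{"fingers": 1, "tx": 0.002, "ty": 0, "tz": 0, "ax": 0, "ay": 0, "az": 0}, {"fingers": 1, "tx": 0.004, "ty": 0, "tz": 0, "ax": 0, "ay": 0, "az": 0}, {"fingers": 1, "tx": 0.004, "ty": 0, "tz": 0, "ax": 0, "ay": 0, "az": 0}]'

```text
time_s: 3.82
tcp_pos: [0.4727, 0.0131, 0.0931]
ee_rot: [[-0.0, 0.041, -0.999], [0.0, -0.999, -0.041], [-1.0, -0.0, 0.0]]
wrist_force: [-0.3, -0.4, 1.9]
gripper_width: 0.005
```

play_rows --commands '[{"fingers": 1, "tx": 0.0013, "ty": 0, "tz": 0, "ax": 0, "ay": 0, "az": 0}, {"fingers": 1, "tx": 0.0026, "ty": 0, "tz": 0, "ax": 0, "ay": 0, "az": 0}, {"fingers": 1, "tx": 0.0026, "ty": 0, "tz": 0, "ax": 0, "ay": 0, "az": 0}]'

```text
time_s: 4.07
tcp_pos: [0.4726, 0.0131, 0.0912]
ee_rot: [[-0.0, 0.041, -0.999], [0.0, -0.999, -0.041], [-1.0, -0.0, 0.0]]
wrist_force: [0.7, 1.1, 2.4]
gripper_width: 0.007
```

play_rows --commands '[{"fingers": 1, "tx": 0.0013, "ty": 0, "tz": 0, "ax": 0, "ay": 0, "az": 0}, {"fingers": 1, "tx": 0.0026, "ty": 0, "tz": 0, "ax": 0, "ay": 0, "az": 0}, {"fingers": 1, "tx": 0.0026, "ty": 0, "tz": 0, "ax": 0, "ay": 0, "az": 0}]'

```text
time_s: 4.32
tcp_pos: [0.4725, 0.0131, 0.0891]
ee_rot: [[-0.001, 0.041, -0.999], [0.0, -0.999, -0.041], [-1.0, -0.0, 0.001]]
wrist_force: [1.1, -0.3, 1.3]
gripper_width: 0.005
```

play_rows --commands '[{"fingers": 1, "tx": 0.0013, "ty": 0, "tz": 0, "ax": 0, "ay": 0, "az": 0}, {"fingers": 1, "tx": 0.002, "ty": 0, "tz": 0, "ax": 0, "ay": 0, "az": 0}, {"fingers": 1, "tx": 0.002, "ty": 0, "tz": 0, "ax": 0, "ay": 0, "az": 0}]'

```text
time_s: 4.57
tcp_pos: [0.4724, 0.013, 0.0876]
ee_rot: [[-0.001, 0.041, -0.999], [-0.0, -0.999, -0.041], [-1.0, -0.0, 0.001]]
wrist_force: [0.7, 0.6, 1.8]
gripper_width: 0.004
```

play_rows --commands '[{"fingers": 1, "tx": 0.0013, "ty": 0, "tz": 0, "ax": 0, "ay": 0, "az": 0}, {"fingers": 1, "tx": 0.0013, "ty": 0, "tz": 0, "ax": 0, "ay": 0, "az": 0}]'

```text
time_s: 4.73
tcp_pos: [0.4726, 0.0131, 0.0869]
ee_rot: [[-0.001, 0.041, -0.999], [-0.0, -0.999, -0.041], [-1.0, 0.0, 0.001]]
wrist_force: [0.2, -0.2, 6.1]
gripper_width: 0.004
```

play_rows --commands '[{"fingers": 1, "tx": 0.0013, "ty": 0, "tz": 0, "ax": 0, "ay": 0, "az": 0}, {"fingers": 1, "tx": 0.0013, "ty": 0, "tz": 0, "ax": 0, "ay": 0, "az": 0}]'

```text
time_s: 4.9
tcp_pos: [0.4727, 0.0131, 0.0862]
ee_rot: [[-0.0, 0.041, -0.999], [-0.0, -0.999, -0.041], [-1.0, 0.0, 0.0]]
wrist_force: [-0.4, -0.4, 7.0]
gripper_width: 0.002
```

Force 7 N at the predicted height, so the water rocker is at its stop. Next I lift 25 mm, shift 76 mm along the unit's y to the pump, and look at the state.

play_rows --commands '[{"fingers": 1, "tx": -0.033, "ty": 0, "tz": 0, "ax": 0, "ay": 0, "az": 0}, {"fingers": 1, "tx": -0.033, "ty": -0.05, "tz": 0, "ax": 0, "ay": 0, "az": 0}, {"fingers": 1, "tx": -0.033, "ty": -0.1013, "tz": 0, "ax": 0, "ay": 0, "az": 0}, {"fingers": 1, "tx": -0.033, "ty": -0.1013, "tz": 0, "ax": 0, "ay": 0, "az": 0}, {"fingers": 1, "tx": -0.033, "ty": -0.1013, "tz": 0, "ax": 0, "ay": 0, "az": 0}]'

```text
time_s: 5.32
tcp_pos: [0.4682, 0.09, 0.1098]
ee_rot: [[-0.003, 0.044, -0.999], [-0.001, -0.999, -0.044], [-1.0, 0.001, 0.003]]
wrist_force: [-0.9, 0.4, -0.4]
gripper_width: 0.003
```

Run:
```python
from h import *
rows(above('pump',.096))
from station import viewer
p=viewer.capture("side");ims=[]
P=pickle.load(open("p0.pkl","rb"))["side"]
for j in (P,p):
    i=j["image"][:,:,::-1].copy()[175:255,205:285]
    ims.append(cv2.resize(i,None,fx=5,fy=5,interpolation=cv2.INTER_CUBIC))
cv2.imwrite("pics/w2.png",np.hstack(ims))
```

```text
t 5.3167 tcp [0.4682 0.09   0.1098] t: [ 0.0184  0.0013 -0.0022] a: [ 0.0008  0.0011 -0.0002] F [-0.94  0.38 -0.39] grip 0.002827332095710687
```

View pics/w2.png

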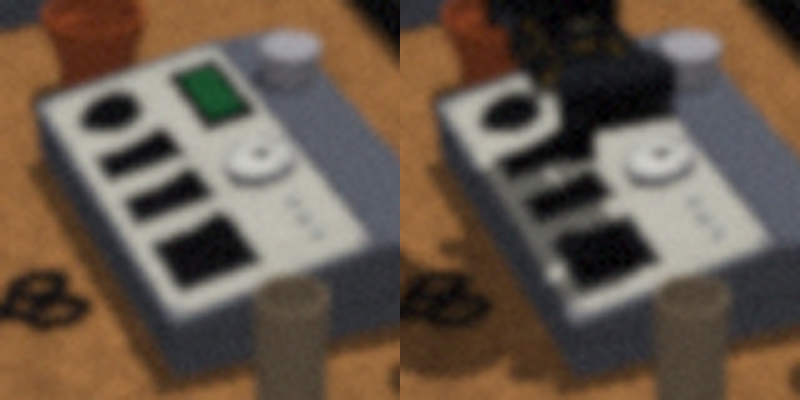

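The controller has not shifted between the before and after crops. The wide rocker is at (605,255), with its rear edge now lower, and the fingers are above the pump/heat area. Pressing the pump with the same heights.

play_rows --commands '[{"fingers": 1, "tx": 0.01, "ty": 0.001, "tz": -0.0015, "ax": 0, "ay": 0, "az": 0}, {"fingers": 1, "tx": 0.019, "ty": 0.001, "tz": -0.0015, "ax": 0, "ay": 0, "az": 0}, {"fingers": 1, "tx": 0.019, "ty": 0.001, "tz": -0.0015, "ax": 0, "ay": 0, "az": 0}, {"fingers": 1, "tx": 0.019, "ty": 0.001, "tz": -0.0015, "ax": 0, "ay": 0, "az": 0}]'

```text
time_s: 5.7
tcp_pos: [0.4697, 0.0871, 0.0952]
ee_rot: [[-0.004, 0.04, -0.999], [-0.001, -0.999, -0.04], [-1.0, 0.001, 0.004]]
wrist_force: [0.5, 0.6, -0.6]
gripper_width: -0.001
```

play_rows --commands '[{"fingers": 1, "tx": 0.002, "ty": 0, "tz": 0, "ax": 0, "ay": 0, "az": 0}, {"fingers": 1, "tx": 0.004, "ty": 0, "tz": 0, "ax": 0, "ay": 0, "az": 0}, {"fingers": 1, "tx": 0.005, "ty": 0, "tz": 0, "ax": 0, "ay": 0, "az": 0}, {"fingers": 1, "tx": 0.005, "ty": 0, "tz": 0, "ax": 0, "ay": 0, "az": 0}]'

```text
time_s: 6.03
tcp_pos: [0.4706, 0.0881, 0.0926]
ee_rot: [[-0.001, 0.041, -0.999], [0.0, -0.999, -0.041], [-1.0, -0.0, 0.001]]
wrist_force: [-0.2, -0.8, 1.4]
gripper_width: 0.008
```

play_rows --commands '[{"fingers": 1, "tx": 0.0015, "ty": 0, "tz": 0, "ax": 0, "ay": 0, "az": 0}, {"fingers": 1, "tx": 0.003, "ty": 0, "tz": 0, "ax": 0, "ay": 0, "az": 0}, {"fingers": 1, "tx": 0.0045, "ty": 0, "tz": 0, "ax": 0, "ay": 0, "az": 0}, {"fingers": 1, "tx": 0.0045, "ty": 0, "tz": 0, "ax": 0, "ay": 0, "az": 0}]'

```text
time_s: 6.37
tcp_pos: [0.4706, 0.0885, 0.0891]
ee_rot: [[-0.001, 0.041, -0.999], [0.0, -0.999, -0.041], [-1.0, -0.0, 0.001]]
wrist_force: [0.2, 0.8, 1.9]
gripper_width: 0.006
```

play_rows --commands '[{"fingers": 1, "tx": 0.0013, "ty": 0, "tz": 0, "ax": 0, "ay": 0, "az": 0}, {"fingers": 1, "tx": 0.0013, "ty": 0, "tz": 0, "ax": 0, "ay": 0, "az": 0}]'

```text
time_s: 6.53
tcp_pos: [0.4706, 0.0884, 0.0881]
ee_rot: [[-0.001, 0.041, -0.999], [0.0, -0.999, -0.041], [-1.0, -0.0, 0.001]]
wrist_force: [0.8, 0.2, 1.9]
gripper_width: 0.004
```

play_rows --commands '[{"fingers": 1, "tx": 0.0013, "ty": 0, "tz": 0, "ax": 0, "ay": 0, "az": 0}, {"fingers": 1, "tx": 0.0013, "ty": 0, "tz": 0, "ax": 0, "ay": 0, "az": 0}]'

```text
time_s: 6.7
tcp_pos: [0.4707, 0.0884, 0.0874]
ee_rot: [[-0.0, 0.041, -0.999], [0.0, -0.999, -0.041], [-1.0, -0.0, 0.0]]
wrist_force: [-0.6, 0.0, 6.2]
gripper_width: 0.001
```

play_rows --commands '[{"fingers": 1, "tx": 0.001, "ty": 0, "tz": 0, "ax": 0, "ay": 0, "az": 0}, {"fingers": 1, "tx": 0.001, "ty": 0, "tz": 0, "ax": 0, "ay": 0, "az": 0}]'

```text
time_s: 6.87
tcp_pos: [0.4708, 0.0885, 0.0869]
ee_rot: [[-0.0, 0.042, -0.999], [0.0, -0.999, -0.042], [-1.0, -0.0, 0.0]]
wrist_force: [0.3, 0.1, 6.0]
gripper_width: 0.005
```

play_rows --commands '[{"fingers": 1, "tx": -0.033, "ty": 0, "tz": 0, "ax": 0, "ay": 0, "az": 0}, {"fingers": 1, "tx": -0.05, "ty": -0.05, "tz": 0, "ax": 0, "ay": 0, "az": 0}, {"fingers": 1, "tx": -0.05, "ty": -0.1, "tz": 0.006, "ax": 0, "ay": 0, "az": 0}, {"fingers": 1, "tx": -0.05, "ty": -0.15, "tz": 0.006, "ax": 0, "ay": 0, "az": 0}, {"fingers": 1, "tx": -0.04, "ty": -0.172, "tz": 0.006, "ax": 0, "ay": 0, "az": 0}]'

```text
time_s: 7.28
tcp_pos: [0.4609, 0.2205, 0.1175]
ee_rot: [[0.001, 0.044, -0.999], [0.002, -0.999, -0.044], [-1.0, -0.002, -0.002]]
wrist_force: [0.2, 0.4, -0.8]
gripper_width: 0.006
```

play_rows --commands '[{"fingers": 1, "tx": 0, "ty": 0, "tz": 0, "ax": 0, "ay": 0, "az": 0}, {"fingers": 1, "tx": 0, "ty": 0, "tz": 0, "ax": 0, "ay": 0, "az": 0}]'

```text
time_s: 7.45
tcp_pos: [0.4593, 0.2169, 0.1152]
ee_rot: [[-0.004, 0.042, -0.999], [-0.002, -0.999, -0.042], [-1.0, 0.002, 0.004]]
wrist_force: [0.1, -0.3, 0.2]
gripper_width: 0.002
```

Run:
```python
from h import *
rows(above('mist',.093))
from station import viewer
p=viewer.capture("side");ims=[]
P=pickle.load(open("p0.pkl","rb"))["side"]
for j in (P,p):
    i=j["image"][:,:,::-1].copy()[175:255,205:285]
    ims.append(cv2.resize(i,None,fx=5,fy=5,interpolation=cv2.INTER_CUBIC))
cv2.imwrite("pics/w3.png",np.hstack(ims))
```

```text
t 7.45 tcp [0.4593 0.2169 0.1152] t: [ 0.0296 -0.0013 -0.0005] a: [ 0.0003  0.0014 -0.0006] F [ 0.12 -0.29  0.21] grip 0.0019241988838595448
```

View pics/w3.png

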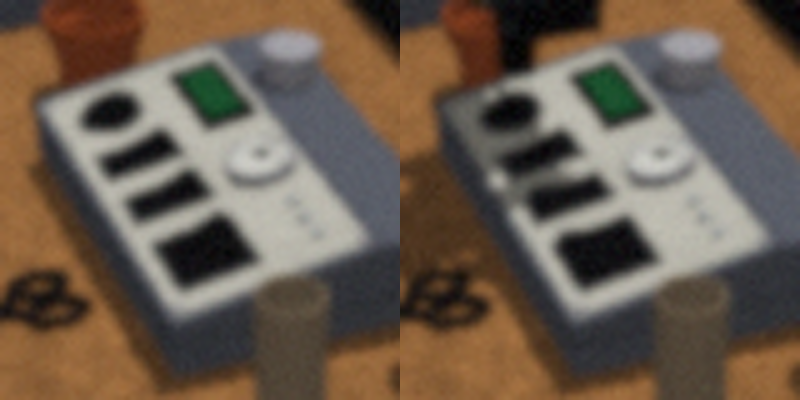

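The wide rocker at (605,255) and the pump at (568,195) now show a different, front-up outline from the left crop. The heat rocker at (540,155) is unchanged and the controller is still in place. Now the mist rocker.

play_rows --commands '[{"fingers": 1, "tx": 0.014, "ty": -0.001, "tz": 0, "ax": 0, "ay": 0, "az": 0}, {"fingers": 1, "tx": 0.028, "ty": -0.001, "tz": 0, "ax": 0, "ay": 0, "az": 0}, {"fingers": 1, "tx": 0.028, "ty": -0.001, "tz": 0, "ax": 0, "ay": 0, "az": 0}, {"fingers": 1, "tx": 0.028, "ty": -0.001, "tz": 0, "ax": 0, "ay": 0, "az": 0}]'

```text
time_s: 7.83
tcp_pos: [0.4601, 0.2162, 0.095]
ee_rot: [[-0.003, 0.04, -0.999], [-0.002, -0.999, -0.04], [-1.0, 0.001, 0.003]]
wrist_force: [-0.2, 0.4, 0.5]
gripper_width: 0.003
```

play_rows --commands '[{"fingers": 1, "tx": 0.0015, "ty": 0, "tz": 0, "ax": 0, "ay": 0, "az": 0}, {"fingers": 1, "tx": 0.003, "ty": 0, "tz": 0, "ax": 0, "ay": 0, "az": 0}, {"fingers": 1, "tx": 0.004, "ty": 0, "tz": 0, "ax": 0, "ay": 0, "az": 0}, {"fingers": 1, "tx": 0.004, "ty": 0, "tz": 0, "ax": 0, "ay": 0, "az": 0}]'

```text
time_s: 8.17
tcp_pos: [0.4606, 0.2176, 0.0926]
ee_rot: [[-0.001, 0.041, -0.999], [0.0, -0.999, -0.041], [-1.0, -0.0, 0.001]]
wrist_force: [0.4, 0.6, 0.0]
gripper_width: 0.005
```

play_rows --commands '[{"fingers": 1, "tx": 0.0013, "ty": 0, "tz": 0, "ax": 0, "ay": 0, "az": 0}, {"fingers": 1, "tx": 0.0026, "ty": 0, "tz": 0, "ax": 0, "ay": 0, "az": 0}, {"fingers": 1, "tx": 0.0026, "ty": 0, "tz": 0, "ax": 0, "ay": 0, "az": 0}]'

```text
time_s: 8.42
tcp_pos: [0.4608, 0.2178, 0.0906]
ee_rot: [[-0.001, 0.041, -0.999], [0.0, -0.999, -0.041], [-1.0, -0.0, 0.001]]
wrist_force: [-0.1, -0.6, 1.7]
gripper_width: 0.002
```

play_rows --commands '[{"fingers": 1, "tx": 0.0013, "ty": 0, "tz": 0, "ax": 0, "ay": 0, "az": 0}, {"fingers": 1, "tx": 0.0026, "ty": 0, "tz": 0, "ax": 0, "ay": 0, "az": 0}, {"fingers": 1, "tx": 0.0026, "ty": 0, "tz": 0, "ax": 0, "ay": 0, "az": 0}]'

```text
time_s: 8.67
tcp_pos: [0.4611, 0.218, 0.0888]
ee_rot: [[0.0, 0.041, -0.999], [0.001, -0.999, -0.041], [-1.0, -0.001, -0.0]]
wrist_force: [1.2, -0.3, 2.4]
gripper_width: 0.005
```

play_rows --commands '[{"fingers": 1, "tx": 0.0013, "ty": 0, "tz": 0, "ax": 0, "ay": 0, "az": 0}, {"fingers": 1, "tx": 0.0013, "ty": 0, "tz": 0, "ax": 0, "ay": 0, "az": 0}]'

```text
time_s: 8.83
tcp_pos: [0.4609, 0.218, 0.0876]
ee_rot: [[-0.0, 0.041, -0.999], [0.001, -0.999, -0.041], [-1.0, -0.001, 0.0]]
wrist_force: [1.0, 0.0, 2.4]
gripper_width: 0.007
```

play_rows --commands '[{"fingers": 1, "tx": 0.0013, "ty": 0, "tz": 0, "ax": 0, "ay": 0, "az": 0}, {"fingers": 1, "tx": 0.0013, "ty": 0, "tz": 0, "ax": 0, "ay": 0, "az": 0}]'

```text
time_s: 9.0
tcp_pos: [0.4608, 0.218, 0.0866]
ee_rot: [[-0.0, 0.041, -0.999], [0.001, -0.999, -0.041], [-1.0, -0.001, 0.0]]
wrist_force: [0.6, 0.5, 2.5]
gripper_width: 0.007
```

play_rows --commands '[{"fingers": 1, "tx": 0.0013, "ty": 0, "tz": 0, "ax": 0, "ay": 0, "az": 0}, {"fingers": 1, "tx": 0.0013, "ty": 0, "tz": 0, "ax": 0, "ay": 0, "az": 0}]'

```text
time_s: 9.17
tcp_pos: [0.4609, 0.218, 0.0858]
ee_rot: [[-0.0, 0.041, -0.999], [0.001, -0.999, -0.041], [-1.0, -0.001, 0.0]]
wrist_force: [1.5, -0.3, 4.2]
gripper_width: 0.002
```

play_rows --commands '[{"fingers": 1, "tx": 0.0013, "ty": 0, "tz": 0, "ax": 0, "ay": 0, "az": 0}, {"fingers": 1, "tx": 0.0013, "ty": 0, "tz": 0, "ax": 0, "ay": 0, "az": 0}]'

```text
time_s: 9.33
tcp_pos: [0.4611, 0.218, 0.0851]
ee_rot: [[0.0, 0.042, -0.999], [0.001, -0.999, -0.042], [-1.0, -0.001, -0.0]]
wrist_force: [0.8, 0.4, 5.8]
gripper_width: 0.006
```

play_rows --commands '[{"fingers": 1, "tx": 0.0013, "ty": 0, "tz": 0, "ax": 0, "ay": 0, "az": 0}, {"fingers": 1, "tx": 0.0013, "ty": 0, "tz": 0, "ax": 0, "ay": 0, "az": 0}]'

```text
time_s: 9.5
tcp_pos: [0.4612, 0.218, 0.0843]
ee_rot: [[0.0, 0.042, -0.999], [0.001, -0.999, -0.042], [-1.0, -0.001, -0.0]]
wrist_force: [2.0, -0.1, 8.9]
gripper_width: 0.003
```

play_rows --commands '[{"fingers": 1, "tx": -0.05, "ty": 0, "tz": 0, "ax": 0, "ay": 0, "az": 0}, {"fingers": 1, "tx": -0.1, "ty": 0, "tz": 0, "ax": 0, "ay": 0, "az": 0}, {"fingers": 1, "tx": -0.15, "ty": 0, "tz": 0, "ax": 0, "ay": 0, "az": 0}, {"fingers": 1, "tx": -0.2, "ty": 0, "tz": 0, "ax": 0, "ay": 0, "az": 0}, {"fingers": 1, "tx": -0.2, "ty": 0, "tz": 0, "ax": 0, "ay": 0, "az": 0}]'

```text
time_s: 9.92
tcp_pos: [0.4631, 0.2193, 0.2406]
ee_rot: [[0.009, 0.042, -0.999], [0.007, -0.999, -0.042], [-1.0, -0.006, -0.009]]
wrist_force: [1.3, 1.3, 0.5]
gripper_width: 0.005
```

play_rows --commands '[{"fingers": 1, "tx": 0, "ty": -0.25, "tz": 0.1, "ax": 0, "ay": 0, "az": 0}, {"fingers": 1, "tx": 0, "ty": -0.25, "tz": 0.1, "ax": 0, "ay": 0, "az": 0}, {"fingers": 1, "tx": 0, "ty": -0.25, "tz": 0.1, "ax": 0, "ay": 0, "az": 0}, {"fingers": 1, "tx": 0, "ty": -0.25, "tz": 0.1, "ax": 0, "ay": 0, "az": 0}, {"fingers": 1, "tx": 0, "ty": -0.25, "tz": 0.1, "ax": 0, "ay": 0, "az": 0}]'

```text
time_s: 10.33
tcp_pos: [0.3758, 0.4029, 0.2322]
ee_rot: [[-0.004, 0.041, -0.999], [-0.003, -0.999, -0.041], [-1.0, 0.003, 0.004]]
wrist_force: [1.0, -0.4, -0.2]
gripper_width: 0.008
```

Run:
```python
from h import *
from station import viewer
P=pickle.load(open("p0.pkl","rb"))
rowsI=[]
for n,(x,y) in(("top",(185,170)),("side",(205,175))):
    p=viewer.capture(n)
    rowsI.append(np.hstack([cv2.resize(j["image"][y:y+80,x:x+115,::-1].copy(),None,fx=3.4,fy=3.4,interpolation=cv2.INTER_CUBIC) for j in(P[n],p)]))
cv2.imwrite("pics/end.png",cv2.convertScaleAbs(np.vstack(rowsI),alpha=1.3,beta=20))
```

```text
(no output)
```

View pics/end.png

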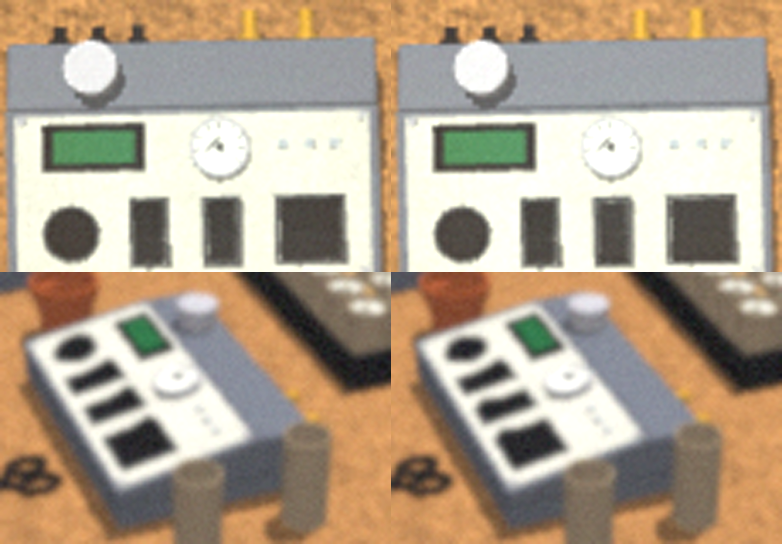

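In the final pair the controller and bystanders have not moved. In the side view the pump (503,403), wide (532,443) and round (465,348) rockers have changed tilt, and the heat rocker (485,375) is the same as before. Handing in.

play_rows --commands '[{"fingers": 1, "tx": 0, "ty": 0, "tz": 0, "ax": 0, "ay": 0, "az": 0}, {"fingers": 1, "tx": 0, "ty": 0, "tz": 0, "ax": 0, "ay": 0, "az": 0}, {"fingers": 1, "tx": 0, "ty": 0, "tz": 0, "ax": 0, "ay": 0, "az": 0}]'

```text
time_s: 10.68
tcp_pos: [0.378, 0.4006, 0.233]
ee_rot: [[-0.002, 0.04, -0.999], [-0.002, -0.999, -0.04], [-1.0, 0.002, 0.003]]
wrist_force: [-1.0, 0.3, -1.0]
gripper_width: 0.005
```

```bash
python3 -c "
from station import job
print(job.finish_job())"
```

```text
the job is handed in; nothing more can be done
None
```

I pressed the water valve, then the pump, then the mist line with the shut fingertips, and handed the job in at about 10.7 s; no verdict is reported.

- **Presses:** each rocker moved at about 2 N, then the force rose into the gasket range: about 7 N for water, 6 N for the pump and 9 N for mist. The stops came within about 1 mm of the heights predicted from the camera fit, well under the 25 N limit.
- **Last pictures:** in the side view all three rockers appear tilted to on, though the round one's change is small at this resolution, so for it I rely mainly on the force. The heating-mat rocker looks unchanged. The controller, tin, pot and both tubes show no visible shift, and neither does the visible part of the scissors; the jar and seed tray were outside the final crops.
- **Hand:** it is clear, about 0.23 m up and to the left of the controller, with only noise on the wrist force.
- **Disagreement:** in the pose fit, one ledge corner in the side view was off by 2–3 pixels. The rocker centres agreed to about 2 mm between the two views, and no check failed.

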